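# Open the descaler jug's safety cap

### The arm

A 6-joint arm with a two-finger parallel gripper is mounted at the origin on a cart in front of the work surface, level with it; the furniture and walls round the work are solid. World frame = base frame: x ahead of the robot, y to its left, z up, the work surface at z = 0. Lengths are in m, angles in rad, forces in N, time in s.
With the tool pointing down it reaches from about 0.3 to 0.75 m from the base axis. Payload 8.5 kg.
Tool frame: the origin (TCP) lies midway between the tips of the shut fingers; the grasp point (between the pads) lies bot.pinch_z behind it (bot.pinch_z is the distance from the TCP to the grasp point, in m); z points along the fingers, y is the line along which they close (so a half turn about z gives the same grasp; the last joint's range is limited). The gripper opens to 85 mm and grips with 20 to 120 N. Pads are 22 mm wide; open, the fingers measure 114 mm over their backs; the gripper's body (76 mm by 85 mm) begins 54 mm behind the grasp point. The pads swing forward as they close: fully open they stand 13 mm farther back than shut.
Start: joints at [-1.494, 0.381, 1.297, -0, 1.464, -0.215], TCP at [0.158, -0.527, 0.231] pointing down, gripper open.
Joint ranges: [-3.11, 3.11], [-0.89, 2.33], [0.22, 2.48], [-1.42, 4.56], [0.17, 2.85], [-2.88, 2.88]. Speed limits (rad/s): [2.39, 2.39, 3.14, 3.14, 3.14, 3.14].

### API

Orientations are given as a rotation vector (axis times angle).
In Python, from plant import bot gives the robot as it stands.
- The arm moves only by the tool send_rows, never from a script. Its argument "series" is one flat list of numbers, 5 for each row, row after row: the finger opening in cm, from 0 to 8.54, then the shift along the world's x, y, z in cm, then the turn about the world's z in degrees. A call has 1 to 20 rows; each row shifts and turns the commanded pose from where the row before left it; what a row does not reach is not made up. A row lasts 1/10 s, in which the tool goes at most 50 mm and 8.59 degrees, less where a joint would pass 70% of its speed; a pose out of reach is approached as far as the arm can. A call is refused whole if a number of a shift passes 5 or a number of a turn 8.59, either way. A call with a gripper value outside its range is refused whole. The fingers move at their own pace and stop on an object; "force" is the grip in N (left out, the last holds). Time passes only in rows, so rows that do not move let the fingers close. It gives the time, the measured TCP pose, the force, the opening and the grip force at its end, in the units of the state.
- bot.get_obs(): the state, without advancing time (a new reading comes with each control period).
- bot.capture(name): name is "side" or "top" or "wrist"; returns a dict with "color" (420x560x3 uint8, blue, green, red), "range_z" (420x560 float32, m along the optical axis (not along the pixel's ray), 0 where there is no reading), "fx", "fy", "cx", "cy" (pixels), "dist" ([k1, k2, p1, p2, k3] as OpenCV has them; the pictures are not rectified), "rvec" (rotation vector, rad) and "tvec" (3), from world to camera coordinates, as OpenCV has them; the wrist camera has in their place "T_tool_cam" (4x4, takes a point from camera to tool coordinates, whose origin is the TCP and whose axes are the flange's). Camera axes: x right, y down, z forward; pixel columns grow to the right and rows downward; lengths in m; the calibration is good to about 2 mm. A picture is of the moment at which its call begins: read the wrist's pose just before it.
- bot.hand_in(): hands the job in; it is judged then, once.
The state is a dict: "clock": time; "joint_positions": joint angles; "dq": joint speeds; "tau": joint torques, N m; "tool_pos": TCP position; "tool_rot": TCP orientation; "force": force on the tool from outside, world axes, zero at the start; "ft_torque": the same for the moment, N m; "opening": finger opening in m; "grip_force": force on a finger pad.
Only numpy, scipy, OpenCV 4.12 (cv2) and the standard library are available. Lean on these libraries where they do the work, as an engineer would, in place of code of your own. Each camera call takes 0.05 s, during which the arm holds its last target. There are 200 camera calls.

### The job

The kettle is due for descaling, so open the white jug of descaler: press its red push-and-turn safety cap down against the spring, twist it anticlockwise (seen from above) while it is pressed until it comes free, and lift it straight up off the neck. Finish holding the cap in the gripper, upright and still, about 7 cm above where it sat and straight over the open neck: the program ends while holding it, do not put it down or let go. Leave the mug, the salt shaker and the tomato tin where they stand.

Things in the scene. Friction and masses are not known exactly. Their poses are not given: they have to be found in the camera images.
- cap_centre (a point): Centre (half-way up, on the axis) of the loose red ribbed cap with two white curved arrows on top: 55 mm across, 34 mm high, about 40 g; z along its axis, up. Seated: centre 167 mm above the worktop, lower rim 150, top 184 mm; x axis along the jug's x axis within 0.03 rad. 2 mm sideways play on the neck. Can be gripped from above at any yaw.
- neck_top (a point): Centre of the neck's top, 172 mm above the worktop, under the cap. The lock: the cap must be down by more than 3 mm (5 to 6 mm is safe) to turn, anticlockwise seen from above; once turned by 0.95 rad it is free to be lifted, and it meets a stop at about 1.5 rad: turn it about 1.2 rad.
- jug: White square jug, 82 x 82 mm, 108 mm high to the shoulder, blue label, in a dark 94 x 94 mm holder screwed to the worktop: it cannot move. Origin: on the worktop, on the axis of jug and neck; z up. Loop handle out to 76 mm from the axis on its +y side, 43 to 107 mm high. The neck above the shoulder is at most 45 mm across.
- seal (a joint): How far the sprung seal in the neck, under the cap, is pressed down (m): about 0 with the cap seated and locked, 0.003 just unlocked, 0.008 bottomed, -0.002 with the cap off. It pushes the seated cap up with about 7 N, and 0.7 N more per mm pressed (about 13 N when bottomed).
- mug_tea: Bystander: loose green and white mug, 78 x 116 mm with its handle, 101 mm high; origin under it on the worktop.
- salt_shaker: Bystander: loose salt shaker with grey top, 44 mm in diameter, 90 mm high; origin under its centre.
- tin_tomato: Bystander: loose tomato tin, 75 mm in diameter, 110 mm high; origin under its centre.
There are look-alikes about, which are no part of the job. Of the things shaped like the part that bears cap_centre, the red one is meant.

How it is judged:
By the outcome, as a careful person would: the job done as asked, in the order asked, and still so for the second after the job is handed in, while the arm keeps its last pose, push and grip.
It also fails if it takes over 32 s, if anything falls off the work surface, if the arm or the gripper's body presses on something with over 40 N, if the wrist force passes 120 N, or if a joint passes its speed limit or range.

## Working session

There is one attempt and no reset: what is moved stays moved. The work goes in short steps, Python scripts to look and compute and a tool call to move; the robot and the scene stay as the last step left them, time stands still between calls to the robot, and variables do not carry over. Pictures are saved under pics/ and viewed, at most 10 in all, crops included, and the job is handed in when it is done.

Besides the shell and the picture viewer there is one more tool, called after "Emit:" as name(argument=value, ...), one argument or row to a line, values as JSON. send_rows: Moves the arm, as the interface text tells. Its arguments: {"type":"object","properties":{"series":{"type":"array","items":{"type":"number"}},"force":{"type":"number"}},"required":["series"]}

```bash
mkdir -p pics; ls
python3 - <<'E'
from plant import bot
import cv2,numpy as np
o=bot.get_obs()
print({k:np.round(v,3) for k,v in o.items()},bot.pinch_z)
ims=[]
for n in("top","side"):
    c=bot.capture(n); np.save(f'{n}.npy',c,allow_pickle=True)
    cv2.imwrite(f'pics/{n}0.png',c['color'])
    print(n,c['fx'],c['fy'],c['cx'],c['cy'],c['dist'],c['rvec'],c['tvec'])
E
```

```text
pics
{'clock': np.float64(0.0), 'joint_positions': array([-1.494,  0.381,  1.298, -0.   ,  1.464, -0.215]), 'dq': array([ 0.   ,  0.001,  0.002,  0.   ,  0.001, -0.   ]), 'tau': array([ 1.0000e-03, -4.4846e+01, -2.3127e+01, -0.0000e+00,  5.0000e-03,
       -0.0000e+00]), 'tool_pos': array([ 0.158, -0.526,  0.231]), 'tool_rot': array([-3.107, -0.457, -0.   ]), 'force': array([1.092, 0.338, 0.583]), 'ft_torque': array([ 0.04 , -0.012,  0.057]), 'grip_force': np.float64(0.0), 'opening': np.float64(0.086)} 0.0187
top 484.4336094025853 484.4336094025853 275.5634076763514 211.11983285538125 [-0.06376184  0.          0.          0.          0.        ] [ 2.17131347 -2.1366422   0.12157895] [-0.08387982  0.50274128  1.22567553]
side 405.7095341320697 405.7095341320697 280.63403537165453 210.61276434314388 [-0.02010856  0.          0.          0.          0.        ] [ 2.25471561e+00 -3.01284416e-03  4.25349857e-04] [-0.50885683  0.03542677  0.99145753]
```

View pics/top0.png

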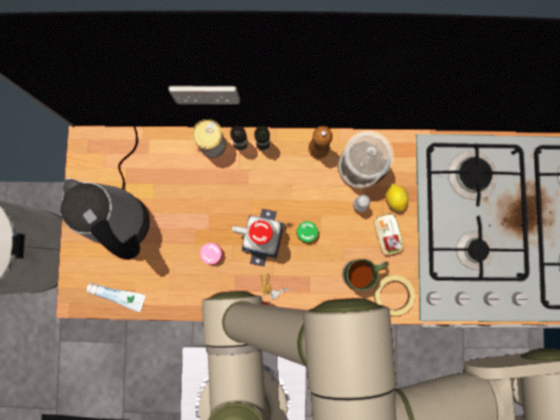

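View pics/side0.png

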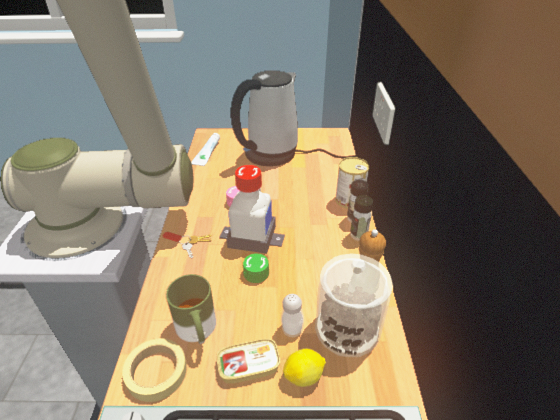

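Top view: the candidates are the red cap at (261,233) on the white jug, a green cap at (307,232) and a pink cap at (212,253). The red one, seen in the side view at (248,178), is the one described. I'll measure it next.

```bash
cat > h.py <<'E'
import cv2,numpy as np
def cam(c):
    K=np.array([[c['fx'],0,c['cx']],[0,c['fy'],c['cy']],[0,0,1.]]);R=cv2.Rodrigues(np.array(c['rvec'],float))[0]
    return K,np.array(c['dist'],float),R,np.array(c['tvec'],float).ravel()
def ray(c,uv):
    K,d,R,t=cam(c);p=cv2.undistortPoints(np.array(uv,float).reshape(-1,1,2),K,d).reshape(-1,2)
    return -R.T@t,np.c_[p,np.ones(len(p))]@R
def onplane(c,uv,z):
    o,r=ray(c,uv);return o+r*((z-o[2])/r[:,2])[:,None]
def pts(c,m):
    K,d,R,t=cam(c);v,u=np.nonzero(m&(c['range_z']>0))
    p=cv2.undistortPoints(np.c_[u,v].astype(float).reshape(-1,1,2),K,d).reshape(-1,2)
    return (np.c_[p,np.ones(len(p))]*c['range_z'][v,u][:,None]-t)@R
def red(c,box):
    h=cv2.cvtColor(c['color'],cv2.COLOR_BGR2HSV);m=((h[...,0]<8)|(h[...,0]>172))&(h[...,1]>150)&(h[...,2]>90)
    b=np.zeros_like(m);x0,y0,x1,y1=box;b[y0:y1,x0:x1]=1;return m&b
E
python3 - <<'E'
from h import *
T,S=[np.load(n+'.npy',allow_pickle=True).item() for n in('top','side')]
for n,c,b in(('top',T,(240,212,285,255)),('side',S,(225,155,275,200))):
    m=red(c,b);P=pts(c,m);print(n,m.sum(),'depth z pct',np.percentile(P[:,2],[5,50,95]).round(3))
    k=P[:,2]>np.percentile(P[:,2],95)-.006
    q=P[k];(cx,cy),r=cv2.minEnclosingCircle(q[:,:2].astype(np.float32));print(' top pts median',np.median(q,0).round(4),'circ',cx,cy,r)
    cnt=max(cv2.findContours(m.astype(np.uint8),0,1)[0],key=cv2.contourArea)
    e=cv2.fitEllipse(cnt);print(' ellipse',np.round(e[0],1),np.round(e[1],1),'on z=.184',onplane(c,e[0],.184).round(4),'z=.167',onplane(c,e[0],.167).round(4))
# jug holder: dark 94 square, handle; obstacles
print('holder tabs top',onplane(T,[(268,214),(257,261)],.005).round(3))
print('handle top',onplane(T,[(238,230)],.1).round(3),'green',onplane(T,[(307,232)],.034).round(3))
h=cv2.cvtColor(T['color'],cv2.COLOR_BGR2HSV)
P=pts(T,np.ones((420,560),bool));k=(P[:,2]>.14)&(P[:,0]>.2)&(P[:,0]<.9)&(abs(P[:,1])<1)
H,ex,ey=np.histogram2d(P[k,0],P[k,1],bins=[np.arange(.2,.9,.05),np.arange(-.7,.8,.05)])
for i,j in zip(*np.nonzero(H>3)):
    s=k&(P[:,0]>=ex[i])&(P[:,0]<ex[i+1])&(P[:,1]>=ey[j])&(P[:,1]<ey[j+1]);print((round(ex[i],2),round(ey[j],2),round(P[s,2].max(),2)),end=' ')
for n,c,b in(('top',T,(160,160,340,300)),):
    cv2.imwrite('pics/crop_top.png',cv2.resize(c['color'][b[1]:b[3],b[0]:b[2]],None,fx=4,fy=4,interpolation=2))
E
```

```text
top 322 depth z pct [0.18  0.184 0.187]
 top pts median [ 0.4373 -0.0448  0.184 ] circ 0.4371773600578308 -0.043365657329559326 0.026530778035521507
 ellipse [260.4 232.6] [21.4 22.4] on z=.184 [[ 0.4357 -0.0439  0.184 ]] z=.167 [[ 0.437  -0.0432  0.167 ]]
side 551 depth z pct [0.155 0.18  0.186]
 top pts median [ 0.4406 -0.049   0.185 ] circ 0.4393202066421509 -0.04389023408293724 0.027586329728364944
 ellipse [248.  177.8] [26.8 27.8] on z=.184 [[ 0.4425 -0.0653  0.184 ]] z=.167 [[ 0.4401 -0.0406  0.167 ]]
holder tabs top [[ 0.499 -0.056  0.005]
 [ 0.375 -0.029  0.005]]
handle top [[0.448 0.014 0.1  ]] green [[ 0.451 -0.158  0.034]]
(np.float64(0.2), np.float64(-0.55), np.float64(0.54)) (np.float64(0.2), np.float64(-0.5), np.float64(0.54)) (np.float64(0.2), np.float64(-0.45), np.float64(0.54)) (np.float64(0.2), np.float64(-0.4), np.float64(0.53)) (np.float64(0.2), np.float64(-0.25), np.float64(0.68)) (np.float64(0.2), np.float64(-0.2), np.float64(0.69)) (np.float64(0.2), np.float64(-0.15), np.float64(0.68)) (np.float64(0.2), np.float64(-0.1), np.float64(0.54)) (np.float64(0.2), np.
[... 2920 characters left out ...]
0.63)) (np.float64(0.7), np.float64(0.0), np.float64(0.63)) (np.float64(0.7), np.float64(0.05), np.float64(0.63)) (np.float64(0.7), np.float64(0.1), np.float64(0.63)) (np.float64(0.7), np.float64(0.15), np.float64(0.63)) (np.float64(0.7), np.float64(0.2), np.float64(0.63)) (np.float64(0.7), np.float64(0.25), np.float64(0.63)) (np.float64(0.7), np.float64(0.3), np.float64(0.63)) (np.float64(0.7), np.float64(0.35), np.float64(0.6)) (np.float64(0.7), np.float64(0.4), np.float64(0.51)) (np.float64(0.7), np.float64(0.45), np.float64(0.42)) (np.float64(0.7), np.float64(0.5), np.float64(0.34)) (np.float64(0.7), np.float64(0.55), np.float64(0.25)) (np.float64(0.7), np.float64(0.6), np.float64(0.16))
```

View pics/crop_top.png

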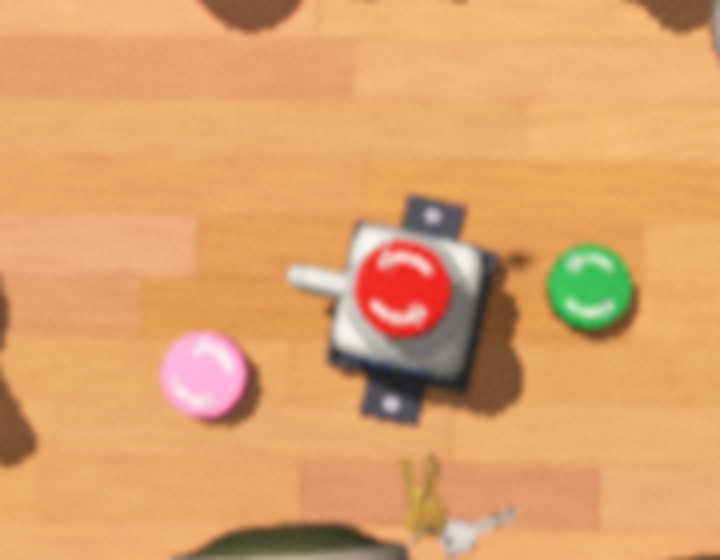

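The crop confirms it: the red cap with white arrows sits on the jug at top-view pixel (261,233). The pink and green caps lie loose on the worktop. The cap axis is at about (0.438, -0.0435) with its top at z 0.184, which matches the midpoint of the holder tabs. Moving above it.

Emit:
send_rows(
  series=[8.5, 1.4, 2.41, 0.25, 0, 8.5, 1.4, 2.41, 0.25, 0, 8.5, 1.4, 2.41, 0.25, 0, 8.5, 1.4, 2.41, 0.25, 0, 8.5, 1.4, 2.41, 0.25, 0, 8.5, 1.4, 2.41, 0.25, 0, 8.5, 1.4, 2.41, 0.25, 0, 8.5, 1.4, 2.41, 0.25, 0, 8.5, 1.4, 2.41, 0.25, 0, 8.5, 1.4, 2.41, 0.25, 0, 8.5, 1.4, 2.41, 0.25, 0, 8.5, 1.4, 2.41, 0.25, 0, 8.5, 1.4, 2.41, 0.25, 0, 8.5, 1.4, 2.41, 0.25, 0, 8.5, 1.4, 2.41, 0.25, 0, 8.5, 1.4, 2.41, 0.25, 0, 8.5, 1.4, 2.41, 0.25, 0, 8.5, 1.4, 2.41, 0.25, 0, 8.5, 1.4, 2.41, 0.25, 0, 8.5, 1.4, 2.41, 0.25, 0],
)

```text
clock: 2.1
tool_pos: [0.4385, -0.0436, 0.2812]
tool_rot: [-3.108, -0.457, 0.001]
force: [0.0, -0.9, 0.2]
opening: 0.0851
grip_force: 0.0
```

Emit:
send_rows(
  series=[8.5, 0, 0, 0, 0, 8.5, 0, 0, 0, 0, 8.5, 0, 0, 0, 0],
)

```text
clock: 2.4
tool_pos: [0.4378, -0.0453, 0.2811]
tool_rot: [-3.108, -0.456, 0.001]
force: [-1.0, 0.8, -0.8]
opening: 0.0849
grip_force: 0.0
```

Run:
```python
from plant import bot
from h import *
o=bot.get_obs();c=bot.capture('wrist');cv2.imwrite('pics/w1.png',c['color'])
R=cv2.Rodrigues(np.array(o['tool_rot'],float))[0];Tt=np.eye(4);Tt[:3,:3]=R;Tt[:3,3]=o['tool_pos']
W=np.linalg.inv(Tt@c['T_tool_cam']);c['rvec']=cv2.Rodrigues(W[:3,:3])[0];c['tvec']=W[:3,3]
print(o['tool_pos'].round(4),o['tool_rot'].round(3),o['joint_positions'].round(3),o['force'].round(2))
m=red(c,(0,0,560,420));n,l,s,_=cv2.connectedComponentsWithStats(m.astype(np.uint8));i=1+np.argmax(s[1:,4]);m=l==i
P=pts(c,m);print(s[i],P.shape)
if len(P):
    t=P[P[:,2]>.178];print('z',np.median(t[:,2]));(x,y),r=cv2.minEnclosingCircle(t[:,:2].astype(np.float32));print('circ',x,y,r)
e=cv2.fitEllipse(max(cv2.findContours(m.astype(np.uint8),0,1)[0],key=cv2.contourArea));print(e,onplane(c,e[0],.184))
```

```text
[ 0.4378 -0.0453  0.2811] [-3.108e+00 -4.560e-01  1.000e-03] [-0.373  0.149  1.478 -0.     1.515  0.907] [-1.03  0.84 -0.78]
[ 244  179   68   71 3119] (3108, 3)
z 0.184678871494968
circ 0.4377292990684509 -0.04225081950426102 0.02748224511742592
((277.3515319824219, 214.7988739013672), (66.109619140625, 69.61890411376953), 175.84706115722656) [[ 0.44015807 -0.0415667   0.184     ]]
```

View pics/w1.png

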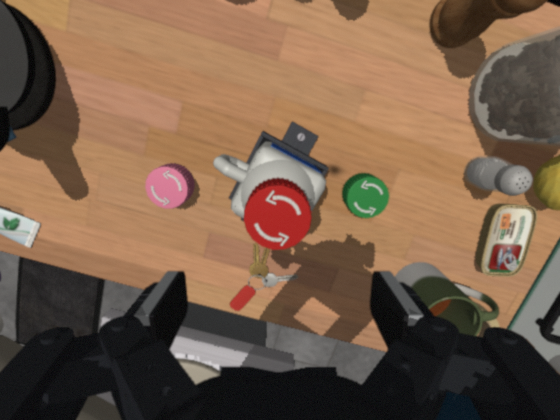

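The wrist view shows the red cap at (277,213), with the green cap at (367,195) and the pink one at (168,187). The cap measures (0.438, -0.0425) with its top at 0.1847. Descending and gripping.

Emit:
send_rows(
  series=[8.5, 0, 0.05, -1.36, 0, 8.5, 0, 0.05, -1.36, 0, 8.5, 0, 0.05, -1.36, 0, 8.5, 0, 0.05, -1.36, 0, 8.5, 0, 0.05, -1.36, 0, 8.5, 0, 0, -1.36, 0, 8.5, 0, 0, -1.36, 0, 8.5, 0, 0, -1.36, 0, 8.5, 0, 0, -1.36, 0, 8.5, 0, 0, -1.36, 0, 8.5, 0, 0, 0, 0, 8.5, 0, 0, 0, 0],
)

```text
clock: 3.65
tool_pos: [0.4382, -0.0428, 0.1456]
tool_rot: [-3.108, -0.455, 0.0]
force: [0.1, -0.8, -0.9]
opening: 0.0847
grip_force: 0.0
```

Emit:
send_rows(
  series=[3, 0, 0, 0, 0, 3, 0, 0, 0, 0, 3, 0, 0, 0, 0, 3, 0, 0, 0, 0, 3, 0, 0, 0, 0, 3, 0, 0, 0, 0, 3, 0, 0, 0, 0, 3, 0, 0, 0, 0, 3, 0, 0, 0, 0, 3, 0, 0, 0, 0],
  force=70,
)

```text
clock: 4.65
tool_pos: [0.4387, -0.0426, 0.1462]
tool_rot: [3.107, 0.457, 0.003]
force: [-0.6, -1.7, 6.3]
opening: 0.0536
grip_force: 72.3
```

Emit:
send_rows(
  series=[3, 0, 0, -0.15, 0, 3, 0, 0, -0.15, 0, 3, 0, 0, -0.15, 0, 3, 0, 0, -0.15, 0, 3, 0, 0, 0, 0, 3, 0, 0, 0, 0],
)

```text
clock: 5.25
tool_pos: [0.4386, -0.0426, 0.1405]
tool_rot: [3.107, 0.457, 0.003]
force: [-2.7, -2.1, 10.3]
opening: 0.0539
grip_force: 72.7
```

Run:
```python
from plant import bot
from h import *
o=bot.get_obs();print(o['tool_pos'].round(4),o['joint_positions'].round(3),o['force'].round(2),o['ft_torque'].round(2))
for n,b in(('side',(215,140,290,215)),('top',(225,200,300,265))):
    c=bot.capture(n);h=cv2.cvtColor(c['color'],cv2.COLOR_BGR2HSV)
    P=pts(c,red(c,b));print(n,P.shape,np.percentile(P[:,2],[50,90,95]).round(4) if len(P) else '')
    if n=='side':cv2.imwrite('pics/s1.png',cv2.resize(c['color'][120:270,180:330],None,fx=4,fy=4))
```

```text
[ 0.4386 -0.0426  0.1405] [-3.660e-01  2.910e-01  1.734e+00 -1.000e-03  1.114e+00  9.130e-01] [-2.66 -2.06 10.33] [-0.2   0.48 -0.02]
side (195, 3) [0.1683 0.1795 0.1799]Traceback (most recent call last):
  File "<stdin>", line 6, in <module>
  File "h.py", line 12, in pts
    p=cv2.undistortPoints(np.c_[u,v].astype(float).reshape(-1,1,2),K,d).reshape(-1,2)
      ~~~~~~~~~~~~~~~~~~~^^^^^^^^^^^^^^^^^^^^^^^^^^^^^^^^^^^^^^^^^^^^^^
cv2.error: OpenCV(4.12.0) /io/opencv/modules/calib3d/src/undistort.dispatch.cpp:347: error: (-215:Assertion failed) CV_IS_MAT(_src) && CV_IS_MAT(_dst) && (_src->rows == 1 || _src->cols == 1) && (_dst->rows == 1 || _dst->cols == 1) && _src->cols + _src->rows - 1 == _dst->rows + _dst->cols - 1 && (CV_MAT_TYPE(_src->type) == CV_32FC2 || CV_MAT_TYPE(_src->type) == CV_64FC2) && (CV_MAT_TYPE(_dst->type) == CV_32FC2 || CV_MAT_TYPE(_dst->type) == CV_64FC2) in function 'cvUndistortPointsInternal'
```

View pics/s1.png

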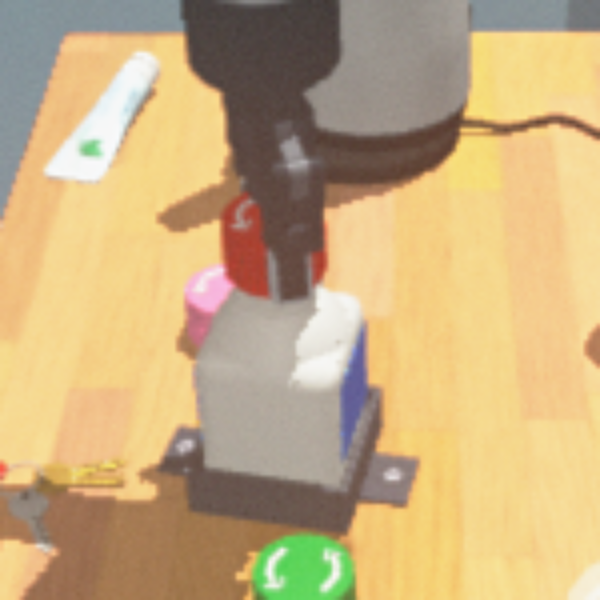

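The crop shows the cap clamped between the fingers at about (275,245) in the crop. Its top is about 5 mm lower and the 10.3 N push matches the spring. I'll press 1 mm more, then turn anticlockwise.

Emit:
send_rows(
  series=[3, 0, 0, -0.1, 0, 3, 0, 0, 0, 0, 3, 0, 0, 0, 5, 3, 0, 0, 0, 5, 3, 0, 0, 0, 5, 3, 0, 0, 0, 5, 3, 0, 0, 0, 5],
)

```text
clock: 6.05
tool_pos: [0.4392, -0.0425, 0.1398]
tool_rot: [2.932, 1.123, 0.004]
force: [-1.3, 0.4, 10.9]
opening: 0.0537
grip_force: 72.9
```

Run:
```python
from plant import bot
o=bot.get_obs();print(o['joint_positions'].round(3),o['force'].round(2),o['ft_torque'].round(2))
```

```text
[-0.366  0.293  1.735  0.     1.111  0.473] [-1.27  0.4  10.85] [ 0.01  0.13 -0.05]
```

Emit:
send_rows(
  series=[3, 0, 0, 0, 5, 3, 0, 0, 0, 5, 3, 0, 0, 0, 5, 3, 0, 0, 0, 5, 3, 0, 0, 0, 5, 3, 0, 0, 0, 5, 3, 0, 0, 0, 5, 3, 0, 0, 0, 5, 3, 0, 0, 0, 5, 3, 0, 0, 0, 0, 3, 0, 0, 0, 0],
)

```text
clock: 7.15
tool_pos: [0.4393, -0.0425, 0.1398]
tool_rot: [2.281, 2.155, 0.003]
force: [-0.7, -0.2, 11.1]
opening: 0.0539
grip_force: 72.9
```

Run:
```python
from plant import bot
import cv2
o=bot.get_obs();print(o['joint_positions'].round(3),o['force'].round(2),o['ft_torque'].round(2))
c=bot.capture('wrist');cv2.imwrite('pics/w2.png',c['color'])
```

```text
[-0.366  0.293  1.735  0.     1.11  -0.309] [-0.72 -0.17 11.07] [0.04 0.13 0.08]
```

View pics/w2.png

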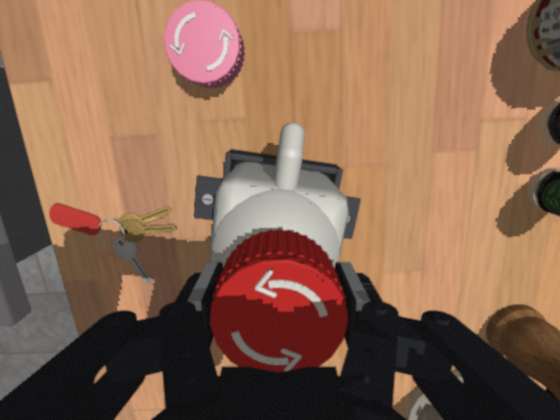

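The wrist view shows the arrows at (265,285) and (290,360) keeping their place relative to the gripper, while the jug's handle, now at (290,155), has swung about 70°. So the cap turned with the fingers and didn't slip. Lifting gently first.

Emit:
send_rows(
  series=[3, 0, 0, 0.2, 0, 3, 0, 0, 0.3, 0, 3, 0, 0, 0.3, 0, 3, 0, 0, 0.2, 0, 3, 0, 0, 0, 0],
)

```text
clock: 7.7
tool_pos: [0.4382, -0.0422, 0.1486]
tool_rot: [2.284, 2.157, 0.0]
force: [-0.3, 1.6, -0.5]
opening: 0.0538
grip_force: 73.3
```

The upward force is gone, so the cap is free. Lifting the rest of the way.

Emit:
send_rows(
  series=[3, 0, 0, 0.4, 0, 3, 0, 0, 0.6, 0, 3, 0, 0, 0.6, 0, 3, 0, 0, 0.6, 0, 3, 0, 0, 0.6, 0, 3, 0, 0, 0.6, 0, 3, 0, 0, 0.6, 0, 3, 0, 0, 0.6, 0, 3, 0, 0, 0.6, 0, 3, 0, 0, 0.6, 0, 3, 0, 0, 0.5, 0, 3, 0, 0, 0.3, 0, 3, 0, 0, 0, 0, 3, 0, 0, 0, 0, 3, 0, 0, 0, 0, 3, 0, 0, 0, 0],
)

```text
clock: 9.3
tool_pos: [0.4381, -0.0422, 0.2141]
tool_rot: [-2.284, -2.157, 0.0]
force: [0.3, -0.3, -0.3]
opening: 0.0535
grip_force: 73.3
```

Run:
```python
from plant import bot
from h import *
o=bot.get_obs();print(o['tool_pos'].round(4),o['force'].round(2),o['opening'],np.abs(o['dq']).max())
c=bot.capture('side');P=pts(c,red(c,(215,100,290,200)))
print('side',P.shape,np.percentile(P[:,2],[5,50,95]).round(4),P[:,:2].min(0).round(3),P[:,:2].max(0).round(3))
cv2.imwrite('pics/s2.png',cv2.resize(c['color'][90:270,170:350],None,fx=3.2,fy=3.2))
```

```text
[ 0.4381 -0.0422  0.2141] [ 0.3  -0.3  -0.26] 0.053486608695167456 0.001530768614974755
side (588, 3) [0.2213 0.2446 0.2537] [ 0.394 -0.072] [0.466 0.271]
```

View pics/s2.png

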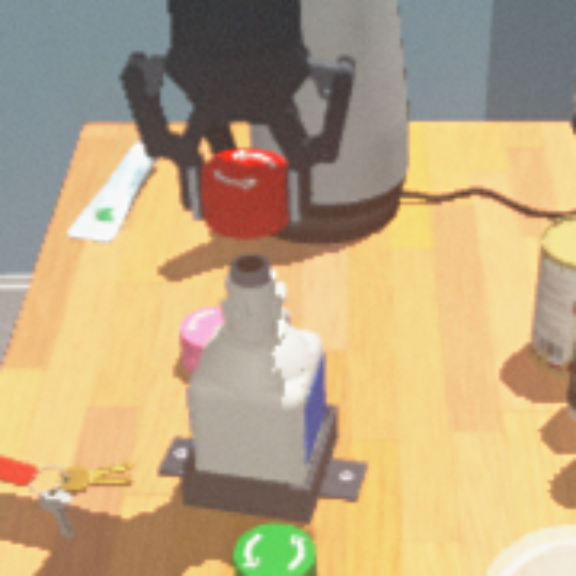

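The side crop shows the cap upright in the gripper at (245,195), straight over the open neck at (248,268). Its top is at about 0.254 m, which is 70 mm above where it sat, and everything is still. Handing in.

```bash
python3 -c "
from plant import bot
print(bot.hand_in())"
```

```text
the job is handed in; nothing more can be done
None
```

The red cap was pressed, turned about 70° anticlockwise and lifted off; it is held upright and still about 7 cm above its seat, over the open neck, and the job is handed in (no verdict was returned).

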